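# Close the bench comparator on a mortar prism

### The job

Clamp the mortar prism that lies in the bench comparator ready for reading. First turn the large outer ring clockwise until the prism presses lightly on the anvil and the dial needle rests between the two short marks; then let go of the ring and, with the small inner knob alone, bring the needle up between the two long marks, without ever driving it to the end pin. Let go and leave the prism clamped, and do not push the tailstock or the things around it.

Things in the scene. Friction and masses are not known exactly. Their poses are not given: they have to be found in the camera images.
- outer_grip (a point): The outer ring of the coaxial pair on top of the grey headstock: black ribbed upright cylinder, 56 mm diameter, 24 mm tall, turning about a vertical axis. The point lies on the axis, 8 mm below the ring's top and 16 mm above its underside; under the ring is a 10 mm gap (neck of 32 mm diameter) down to the headstock's flat top, which is 90 x 95 mm. Its x axis turns with the ring (white line on top).
- outer (a joint): Angle of the outer ring, rad, growing CLOCKWISE seen from above, range 0 to 5. Coarse drive: 1 rad moves the ram 8 mm towards the anvil. Stays where left; friction torque about 0.2 N m.
- inner_grip (a point): The inner knob, on the same axis just above the ring: aluminium ribbed upright cylinder, 26 mm diameter, 27 mm tall, its underside 3 mm above the ring's top. The point lies on the axis, 6 mm below the knob's top and 24 mm above the ring's top.
- inner (a joint): Angle of the inner knob, rad, growing CLOCKWISE seen from above, range 0 to 6; it starts at 0. Fine drive: through a screw under the bed, 1 rad draws the tailstock with its anvil 1.5 mm towards the ram, which stays still. Stays where left; friction torque about 0.04 N m.
- ram_face (a point): Centre of the ram's flat steel face (50 mm wide, 32 mm tall), 45 mm above the table; the ram slides level from the headstock towards the tailstock, along this point's x axis.
- prism: Grey half mortar prism lying loose on the steel bed between ram and anvil, 40 mm thick along its own x axis (the measuring direction), 80 mm along y, 40 mm tall, about 0.3 kg; origin at the centre of its underside. The ram pushes it along the bed, a few newtons of rubbing, until it meets the anvil.
- anvil: Steel anvil of the tailstock, facing the ram: flat face 50 mm wide, 32 mm tall; origin at the centre of the face, its x axis pointing away from the ram. Pushed by the prism it first slides back almost freely by a play of 0 to 5 mm, different each time and not visible; then its spring takes the load: it yields about 0.2 mm per newton and moves the dial needle.
- needle (a joint): Angle of the black needle (38 mm long) on the white face-up dial (100 mm) on the tailstock, 0 at rest pointing towards the knobs, growing CLOCKWISE seen from above, 0.15 rad per newton on the anvil. Two short marks at 0.2 and 0.75 rad (touch zone), two long marks at 1.4 and 2.1 rad (clamping zone), end pin at 2.75 rad.
- gauge: The bench comparator, fixed to the table: dark base plate 340 x 110 x 14 mm with headstock, bed and tailstock, up to 124 mm tall. Origin on the table under the knobs' axis; its x axis is the measuring direction from headstock to tailstock (dial centre about 0.2 m along it), z up. The plate reaches from x = -0.06 to 0.28.
- tailstock: Grey tailstock block with the dial on top (top face 88 mm above the table), about 0.14 to 0.26 m along the comparator's x axis; clamped on the fine slide that the inner knob draws; not to be pushed by hand. Origin on the bed, 22 mm above the table, within 5 mm of under the anvil's face.
- calculator: Bystander: black pocket calculator lying flat, 120 x 75 x 14 mm, origin under its centre.
- mug: Bystander: glass mug, 76 mm wide, 85 mm tall, origin under its centre.
- pinbox: Bystander: small cardboard box 70 x 45 x 30 mm, origin under its centre.
There are look-alikes about, which are no part of the job. What is meant by the prism is not yellow, and is the smaller of those in its own colour.

How it is judged:
By the outcome, as a careful person would: the job done as asked, in the order asked, and still so for the second after the job is handed in, with the robot touching nothing.
It also fails if it takes over 72 s, if anything falls off the work surface, if the arm or the gripper's body presses on something with over 40 N, if the wrist force passes 120 N, or if a joint passes its speed limit or range.

### The arm

A 7-joint arm with a two-finger parallel gripper is mounted at the origin on the work surface. World frame = base frame: x ahead of the robot, y to its left, z up, the work surface at z = 0. Lengths are in mm, angles in rad, forces in N, time in s.
With the tool pointing down it reaches from about 400 to 875 mm from the base axis. Payload 4.4 kg.
Tool frame: the origin (TCP) lies at the very end of the fingers, on their centre line; the grasp point (between the pads) lies 19 mm behind it; y points along the fingers, x is the direction in which the jaws open and shut, and the axes are right-handed (so a half turn about y gives the same grasp; the last joint's range is limited). The gripper opens to 85 mm and grips with 20 to 120 N. Pads are 22 mm wide; open, the fingers measure 114 mm over their backs; the gripper's body (76 mm by 85 mm) begins 54 mm behind the grasp point. The pads swing forward as they close: fully open they stand 13 mm farther back than shut.
Start: joints at [-1.289, 0.628, 0.038, 1.517, -0.027, 0.996, -0.02], TCP at [221.517, 611.104, 231.313] pointing down, gripper open.
Joint ranges: [-3.06, 3.06], [-0.37, 2.12], [-1.25, 1.32], [0.18, 2.47], [-1.1, 4.24], [0.23, 1.98], [-2.94, 2.94]. Speed limits (rad/s): [2.57, 2.57, 3.14, 3.14, 3.14, 3.14, 3.14].

### API

Orientations are given as [roll, pitch, yaw] about the fixed x, y, z axes, in that order (R = Rz(yaw) Ry(pitch) Rx(roll)).
In Python, from cell import readout, eyes, finish_job gives the robot as it stands. The module is installed in compiled form; this text tells all that it offers.
- The arm moves only by the tool apply_moves, never from a script. Its argument "commands" is a list that holds one entry, the list of rows, each a list of 6 numbers: the shift along the tool's x, y, z in units of 0.04 m (1.0 is 0.04 m), then the turn, a rotation vector about the tool's x, y, z in units of 5 degrees (1.0 is 5 degrees). A call has 1 to 8 rows; each row shifts and turns the pose as measured when the row begins, along the tool's axes as they then stand; what a row does not reach is not made up. A row lasts 1/12 s, in which the tool goes at most 41.7 mm and 7.16 degrees, less where a joint would pass 70% of its speed; a pose out of reach is approached as far as the arm can. A call with a number of a shift or a turn outside -1 to 1 is refused whole. A call with a gripper value outside its range is refused whole. "claw" is the finger opening in mm, from 0 to 85.4, set as the call begins (left out, the last holds). The fingers move at their own pace and stop on an object; the grip force is fixed at half the most. Time passes only in rows, so rows that do not move let the fingers close. It gives the time, the measured TCP pose, the force and the opening at its end, in the units of the state.
- readout.read_state(): the state, without advancing time (a new reading comes with each control period).
- eyes.get_image(name): name is "side" or "top"; returns a dict with "image" (384x512x3 uint8, red, green, blue), "mtx" (3x3 intrinsics, pixels), "k1" (the pictures are not rectified: a ray, as slopes to the right and down, at radius r is drawn at 1 + k1 r^2 times it, then the intrinsics apply), "rvec" (rotation vector, rad) and "tvec" (3), from world to camera coordinates, as OpenCV has them. Camera axes: x right, y down, z forward; pixel columns grow to the right and rows downward; lengths in mm; the calibration is good to about 2 mm. A picture is of the moment at which its call begins. There is no depth.
- finish_job(): hands the job in, once; it reports no verdict.
The state is a dict: "clock": time; "qpos": joint angles; "qd": joint speeds; "tau": joint torques, N m; "eef_pos": TCP position; "tool_rot": TCP orientation; "force": force on the tool from outside, world axes, zero at the start; "torque": the same for the moment, N m; "width": finger opening in mm.
Only numpy, scipy, OpenCV 4.12 (cv2) and the standard library are available. Lean on these libraries where they do the work, as an engineer would, in place of code of your own. Each camera call takes 0.05 s, during which the arm holds its last target. There are 200 camera calls.

## Working session

There is one attempt and no reset: what is moved stays moved. The work goes in short steps, Python scripts to look and compute and a tool call to move; the robot and the scene stay as the last step left them, time stands still between calls to the robot, and variables do not carry over. Pictures are saved under pics/ and viewed, about 8 in all and at most 12, crops included, and the job is handed in when it is done.

Besides the shell and the picture viewer there is one more tool, called after "Call:" as a command line: name --argument value ..., lists and objects as JSON in quotes. apply_moves: Moves the arm, as the interface text tells. Shifts and turns lie within -1 to 1; 1 stands for 0.04 m of shift or 5 degrees of turn. Its arguments: {"type":"object","properties":{"commands":{"type":"array"},"claw":{"type":"number"}},"required":["commands"]}

```bash
mkdir -p pics
cat > h.py <<'E'
import numpy as np, cv2
from cell import readout, eyes
def grab(n):
    d=eyes.get_image(n); return d
def ray(d,u,v):
    K=np.array(d['mtx']);k1=d['k1']
    x=(u-K[0,2])/K[0,0];y=(v-K[1,2])/K[1,1]
    D=np.array([k1,0,0,0,0],float)
    p=cv2.undistortPoints(np.array([[[u,v]]],float),K,D)[0,0]
    R,_=cv2.Rodrigues(np.array(d['rvec'],float));t=np.array(d['tvec'],float).ravel()
    o=-R.T@t; r=R.T@np.array([p[0],p[1],1]); return o,r/np.linalg.norm(r)
def onz(d,u,v,z):
    o,r=ray(d,u,v); return o+r*(z-o[2])/r[2]
def tri(d1,p1,d2,p2):
    o1,a=ray(d1,*p1);o2,b=ray(d2,*p2)
    s=np.linalg.lstsq(np.c_[a,-b],o2-o1,rcond=None)[0]
    P,Q=o1+s[0]*a,o2+s[1]*b; return (P+Q)/2,np.linalg.norm(P-Q)
def proj(d,P):
    return cv2.projectPoints(np.array(P,float).reshape(-1,1,3),np.array(d['rvec'],float),np.array(d['tvec'],float),np.array(d['mtx']),np.array([d['k1'],0,0,0,0.]))[0].reshape(-1,2)
def save(img,f): cv2.imwrite(f,img[:,:,::-1])
E
python3 - <<'E'
from h import *
a=grab('top');b=grab('side')
import pickle;pickle.dump((a,b),open('ab.pkl','wb'))
save(a['image'],'pics/top0.png');save(b['image'],'pics/side0.png')
s=readout.read_state();print(s)
for d in(a,b):print(ray(d,256,192)[0],d['mtx'][0],d['k1'])
E
```

```text
{'clock': 0.1, 'qpos': array([-1.28878808,  0.62922951,  0.03844857,  1.51828112, -0.026974  ,
        0.99631352, -0.02001274]), 'qd': array([ 0.00013513, -0.00294637,  0.00080245, -0.002814  , -0.0010111 ,
        0.00163636, -0.00049202]), 'tau': array([ 3.46532608e-03, -5.64536190e+01,  1.23077787e+00, -1.93976337e+01,
        1.13467517e-02,  5.35903877e-03, -1.96712875e-05]), 'eef_pos': array([221.33140234, 610.55067269, 230.49256833]), 'tool_rot': array([-1.5708368 ,  0.00171296,  1.22298607]), 'force': array([-0.67528693,  0.60199604, -0.1677738 ]), 'torque': array([ 0.03703636, -0.04331064,  0.01405757]), 'width': 85.56573590173969}
[ 4.29430757e+02 -5.72818287e-01  9.88189442e+02] [446.33327718   0.         255.2572396 ] -0.1051544964220838
[ 228.11857816 -611.99556715  518.4397266 ] [385.10783746   0.         250.55115999] -0.10050488628327461
```

View pics/top0.png

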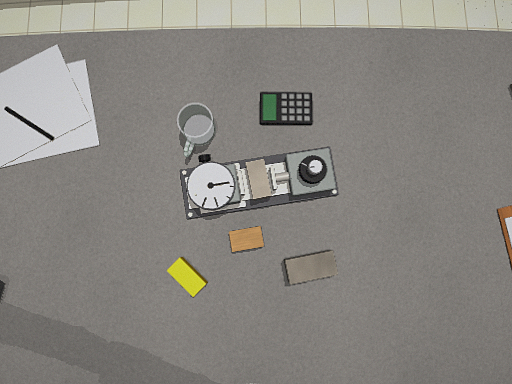

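View pics/side0.png

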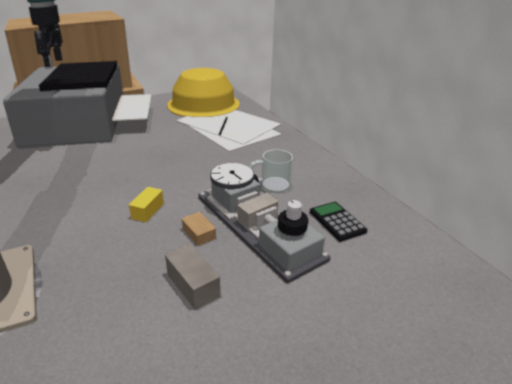

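Top: knobs at (314,168), dial (211,185), prism in the comparator (259,179). Look-alikes for the prism are the yellow block (187,277) and the larger grey block (310,267). By the description I choose (259,179). For the knobs there are no rivals. Next is a close crop.

Run:
```python
from h import *
import pickle;a,b=pickle.load(open('ab.pkl','rb'))
A=cv2.resize(a['image'][140:225,175:345],None,fx=4.7,fy=4.7,interpolation=cv2.INTER_CUBIC)[:,:799]
B=cv2.resize(b['image'][155:275,195:345],None,fx=4,fy=4,interpolation=cv2.INTER_CUBIC)
save(A,'pics/cA.png');save(B,'pics/cB.png')
print('knob top',onz(a,314,167,124),'dial',onz(a,211,185,88))
# coarse tri of inner knob top
print(tri(a,(315,166),b,(294,206)))
```

```text
knob top [ 566.57557302 -132.61612866  124.        ] dial [538.76880819  72.83980121  88.        ]
(array([ 568.55619362, -135.04047625,  118.8213845 ]), np.float64(1.7998786707932748))
```

View pics/cA.png

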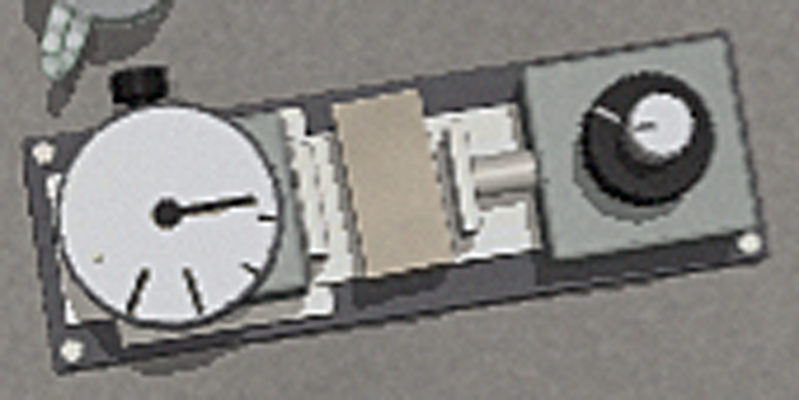

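View pics/cB.png

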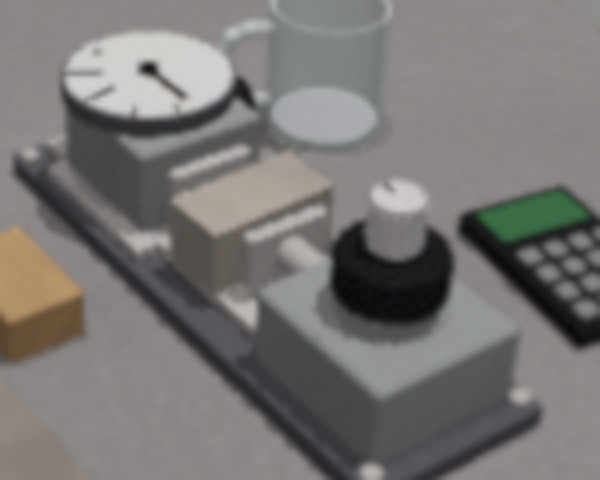

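The crop confirms it: tan-grey prism loose between ram and anvil, ring centre ≈crop (648,138), inner knob top ≈(662,125). The needle is at rest, from (167,213) to (255,200). Next I measure the axis.

Run:
```python
from h import *
import pickle;a,b=pickle.load(open('ab.pkl','rb'))
f=lambda x,y:(175+(x+.5)/4.7-.5,140+(y+.5)/4.7-.5)
g=lambda x,y:(195+(x+.5)/4-.5,155+(y+.5)/4-.5)
P,e=tri(a,f(662,125),b,g(400,196));print('inner top',P,e,f(662,125))
P,e=tri(a,f(648,138),b,g(393,262));print('ring mid',P,e)
print('ring centre at z94',onz(a,*f(648,138),94),'inner at 124',onz(a,*f(662,125),124),'side inner',onz(b,*g(400,196),124))
# headstock top corners at z=60
for p in [(525,68),(728,35),(765,232),(553,258)]:print('head',onz(a,*f(*p),60))
s=[onz(a,*f(*p),14) for p in [(43,152),(72,350),(750,243)]];print(s)
P,e=tri(a,f(167,213),b,g(149,68));print('dial',P,e)
# dark disc in top: refine ring ellipse
I=cv2.cvtColor(a['image'],cv2.COLOR_RGB2GRAY)[150:190,293:333]
m=(I<48).astype(np.uint8);c=max(cv2.findContours(m,0,2)[0],key=cv2.contourArea);print(cv2.fitEllipse(cv2.convexHull(c)),cv2.contourArea(c))
```

```text
inner top [ 568.04821073 -135.49435018  124.35141301] 0.035000930400140705 (315.45744680851067, 166.20212765957447)
ring mid [ 568.35201845 -134.99208933   86.49011487] 0.308042154008457
ring centre at z94 [ 567.33329095 -133.944593     94.        ] inner at 124 [ 568.12041395 -135.55763788  124.        ] side inner [ 568.33293411 -135.06605143  124.        ]
head [605.32589389 -84.49681279  60.        ]
head [ 619.20594349 -177.14576792   60.        ]
head [ 529.18149168 -190.33370296   60.        ]
head [519.19465345 -94.64298845  60.        ]
[array([577.81807827, 138.83090961,  14.        ]), array([484.63749443, 125.48215717,  14.        ]), array([ 529.05127752, -192.41182062,   14.        ])]
dial [538.37256725  74.58468401  89.74260898] 0.783804337131321
((18.97528076171875, 19.463428497314453), (26.88177490234375, 27.722614288330078), 31.976667404174805) 158.5
```

Call:
apply_moves --commands '[[[-0.7,0,-0.7,0,0,0],[-0.7,0,-0.7,0,0,0],[-0.7,0,-0.7,0,0,0],[-0.7,0,-0.7,0,0,0],[-0.7,0,-0.7,0,0,0],[-0.7,0,-0.7,0,0,0],[-0.7,0,-0.7,0,0,0],[-0.7,0,-0.7,0,0,0]]]' --claw 85

```text
clock: 0.77
eef_pos: [352.7, 321.7, 224.7]
tool_rot: [-1.564, 0.002, 1.243]
force: [0.7, -0.9, 0.8]
width: 85.3
```

Call:
apply_moves --commands '[[[-0.7,0,-0.7,0,0,0],[-0.7,0,-0.7,0,0,0],[-0.7,0,-0.7,0,0,0],[-0.7,0,-0.7,0,0,0],[-0.7,0,-0.7,0,0,0],[-0.7,0,-0.7,0,0,0],[-0.7,0,-0.7,0,0,0],[-0.7,0,-0.7,0,0,0]]]'

```text
clock: 1.43
eef_pos: [495.0, 21.8, 222.7]
tool_rot: [-1.561, 0.003, 1.245]
force: [0.2, 1.2, 0.1]
width: 85.0
```

Call:
apply_moves --commands '[[[-0.65,0,-0.6,-0.05,0,0],[-0.65,0,-0.6,-0.05,0,0],[-0.65,0,-0.6,-0.05,0,0],[-0.65,0,-0.6,0,0,0],[-0.5,0,-0.5,0,0,0],[0,0,0,0,0,0]]]'

```text
clock: 1.93
eef_pos: [567.8, -152.7, 221.4]
tool_rot: [-1.577, 0.009, 1.232]
force: [-0.0, -1.1, -0.2]
width: 84.7
```

```bash
cat >> h.py <<'E'
from scipy.spatial.transform import Rotation as Ro
def delta(x,y,z,yaw=None):
    s=readout.read_state();R=Ro.from_euler('xyz',s['tool_rot'])
    yaw=s['tool_rot'][2] if yaw is None else yaw
    T=Ro.from_euler('xyz',[-np.pi/2,0,yaw])
    sh=R.inv().apply(np.array([x,y,z])-s['eef_pos'])/40
    tu=np.degrees((R.inv()*T).as_rotvec())/5
    print('clock %.2f'%s['clock'],'pos',np.round(s['eef_pos'],2),'rot',np.round(s['tool_rot'],4),'F',np.round(s['force'],1),'T',np.round(s['torque'],2),'q7 %.2f'%s['qpos'][6],'w %.1f'%s['width'])
    print('units shift',np.round(sh,3),'turn',np.round(tu,3))
E
python3 - <<'E'
from h import *
delta(568,-135,150)
a=grab('top');b=grab('side')
save(np.hstack([a['image'][130:240,150:350],b['image'][130:240,150:350]]).repeat(2,0).repeat(2,1),'pics/v1.png')
E
```

```text
clock 1.93 pos [ 567.78 -152.75  221.36] rot [-1.5768  0.0087  1.2323] F [-0.  -1.1 -0.2] T [-0.04 -0.05 -0.  ] q7 1.50 w 84.7
units shift [0.436 1.779 0.153] turn [ 0.068  0.    -0.1  ]
```

View pics/v1.png

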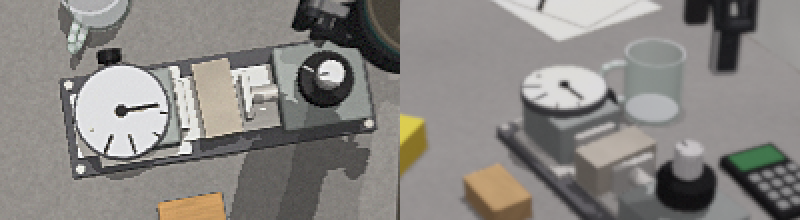

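Call:
apply_moves --commands '[[[0.22,0.6,0.08,0.04,0,-0.05],[0.22,0.6,0.08,0.03,0,-0.05],[0,0.6,0,0,0,0],[0,0,0,0,0,0]]]'

```text
clock: 2.37
eef_pos: [565.1, -120.8, 147.9]
tool_rot: [-1.566, -0.008, 1.242]
force: [-0.2, 0.8, 0.3]
width: 85.0
```

Run:
```python
from h import *
delta(568,-135,65)
```

```text
clock 2.37 pos [ 565.08 -120.76  147.87] rot [-1.5661 -0.0082  1.2425] F [-0.2  0.8  0.3] T [ 0.    0.09 -0.01] q7 1.48 w 85.0
units shift [-0.33   2.068 -0.194] turn [-0.053  0.     0.094]
```

Call:
apply_moves --commands '[[[-0.33,0,-0.19,-0.05,0,0.09],[0,0,0,0,0,0],[0,0,0,0,0,0],[0,0,0,0,0,0]]]'

```text
clock: 2.7
eef_pos: [568.7, -133.4, 150.2]
tool_rot: [-1.571, -0.001, 1.248]
force: [-0.1, 0.4, 0.1]
width: 84.8
```

Run:
```python
from h import *
delta(568,-135,65)
```

```text
clock 2.70 pos [ 568.66 -133.38  150.25] rot [-1.5711e+00 -1.0000e-03  1.2478e+00] F [-0.1  0.4  0.1] T [ 0.01  0.01 -0.01] q7 1.50 w 84.8
units shift [-0.046  2.131  0.003] turn [ 0.003 -0.     0.012]
```

Call:
apply_moves --commands '[[[-0.04,0.5,0,0,0,0],[0,0.5,0,0,0,0],[0,0.4,0,0,0,0],[0,0.2,0,0,0,0],[0,0.1,0,0,0,0],[0,0,0,0,0,0],[0,0,0,0,0,0]]]'

```text
clock: 3.28
eef_pos: [575.1, -136.9, 88.6]
tool_rot: [-1.588, -0.003, 1.246]
force: [-0.5, -0.1, 0.1]
width: 85.3
```

Run:
```python
from h import *
delta(568,-135,65)
b=grab('side')
save(cv2.resize(b['image'][150:290,200:380],None,fx=4,fy=4,interpolation=cv2.INTER_CUBIC),'pics/v2.png')
```

```text
clock 3.28 pos [ 575.08 -136.89   88.59] rot [-1.5878 -0.0033  1.2463] F [-0.5 -0.1  0.1] T [-0.03  0.01 -0.01] q7 1.51 w 85.3
units shift [-0.014  0.586  0.193] turn [ 0.194 -0.     0.038]
```

View pics/v2.png

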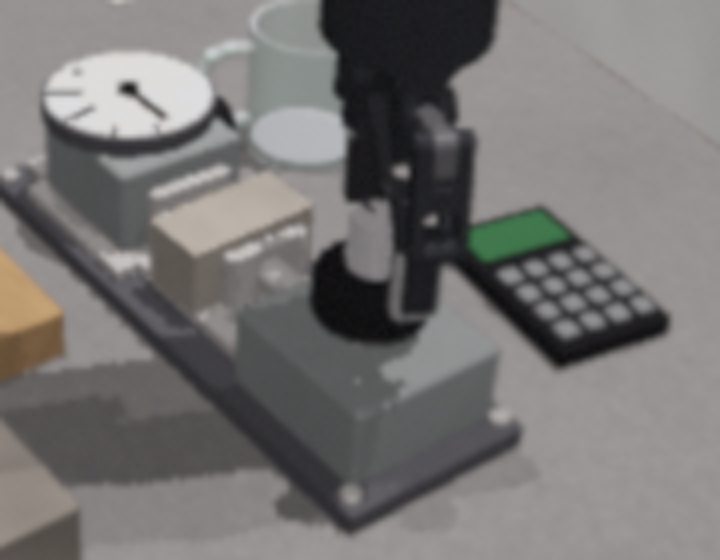

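The view shows the near finger beside the ring with its tip at about (301,229), clear of the ring.

Call:
apply_moves --commands '[[[-0.01,0.2,0.19,0.19,0,0.04],[0,0,0,0,0,0],[0,0,0,0,0,0]]]'

```text
clock: 3.58
eef_pos: [568.7, -135.0, 82.1]
tool_rot: [-1.574, -0.0, 1.246]
force: [0.2, -0.4, -0.1]
width: 84.8
```

Run:
```python
from h import *
delta(568,-135,65)
import pickle;a,b=pickle.load(open('ab.pkl','rb'))
for u,v in((301,229.5),):
    o,r=ray(b,u,v);print(o+r*((-183-o[1])/r[1]))
```

```text
clock 3.58 pos [ 568.75 -135.     82.09] rot [-1.5737e+00 -1.0000e-04  1.2463e+00] F [ 0.2 -0.4 -0.1] T [ 0.01 -0.04  0.06] q7 1.51 w 84.8
units shift [-0.006  0.427  0.019] turn [ 0.033 -0.     0.001]
[ 553.20533939 -183.          103.42259727]
```

Call:
apply_moves --commands '[[[0,0.2,0,0,0,0],[0,0.14,0,0,0,0],[0,0,0,0,0,0],[0,0,0,0,0,0]]]'

```text
clock: 3.92
eef_pos: [568.9, -134.8, 67.4]
tool_rot: [-1.574, -0.0, 1.247]
force: [0.3, 0.2, -0.3]
width: 85.2
```

Run:
```python
from h import *
delta(568,-135,65)
```

```text
clock 3.92 pos [ 568.92 -134.84   67.36] rot [-1.5741e+00 -2.0000e-04  1.2465e+00] F [ 0.3  0.2 -0.3] T [-0.02 -0.02 -0.01] q7 1.51 w 85.2
units shift [-0.011  0.059  0.021] turn [ 0.038 -0.     0.002]
```

Call:
apply_moves --commands '[[[0,0.06,0.02,0.03,0,0],[0,0,0,0,0,0],[0,0,0,0,0,0],[0,0,0,0,0,0]]]' --claw 50

```text
clock: 4.25
eef_pos: [567.9, -135.1, 65.1]
tool_rot: [-1.571, 0.001, 1.247]
force: [1.1, 1.5, -3.6]
width: 54.2
```

Call:
apply_moves --commands '[[[0,0,0,0,0,0],[0,0,0,0,0,0],[0,0,0,0,0,0]]]'

```text
clock: 4.5
eef_pos: [567.8, -135.2, 65.0]
tool_rot: [-1.571, 0.001, 1.247]
force: [-0.2, 0.4, -0.5]
width: 54.4
```

Run:
```python
from h import *
delta(568,-135,65)
```

```text
clock 4.50 pos [ 567.85 -135.15   65.04] rot [-1.5708e+00  6.0000e-04  1.2465e+00] F [-0.2  0.4 -0.5] T [-0.15  0.06 -0.01] q7 1.51 w 54.4
units shift [ 0.005  0.001 -0.002] turn [ 0.     0.    -0.007]
```

```bash
cat >> h.py <<'E'
def needle(d,dbg=0,r0=9,r1=34):
    im=d['image'][150:220,175:245];g=cv2.cvtColor(im,cv2.COLOR_RGB2GRAY).astype(np.float32)
    m=((g>150)).astype(np.uint8);m=cv2.morphologyEx(m,cv2.MORPH_OPEN,np.ones((3,3)))
    c=max(cv2.findContours(m,0,1)[0],key=cv2.contourArea)
    c0=np.array([209.7,184.9])
    W0=onz(d,*c0,90)
    # hub: dark centroid near
    yy,xx=np.mgrid[0:70,0:70];w=np.clip(150-g,0,None)*(np.hypot(xx+175-c0[0],yy+150-c0[1])<4)
    hub=np.array([(w*xx).sum(),(w*yy).sum()])/w.sum()+[175,150]
    (ex,ey),ax,_=cv2.fitEllipse(cv2.convexHull(c));ctr=np.array([ex+175,ey+150])
    W=onz(d,*CT if CT is not None else ctr,90)
    th=np.arange(-0.4,2.95,0.01);rs=np.arange(r0,r1,0.5)
    ang=D0-th;P=np.stack([W[0]+rs[:,None]*np.cos(ang),W[1]+rs[:,None]*np.sin(ang),np.full((len(rs),len(th)),90.)],-1)
    p=proj(d,P).reshape(len(rs),len(th),2).astype(np.float32)-np.float32([175,150])
    S=cv2.remap(g,p[...,0],p[...,1],cv2.INTER_CUBIC)
    pr=np.clip(190-S,0,None).mean(0);pk=pr[20:].argmax()+20
    sl=slice(max(pk-12,0),pk+13);w=np.clip(pr[sl]-pr[sl].max()*.4,0,None)
    t=(w*th[sl]).sum()/w.sum()
    if dbg:print('ctr',ctr,'ax',ax,'hub',hub,'W',W,'peak',pr[pk],'med',np.median(pr),[(round(th[i],2),round(float(pr[i]))) for i in range(0,len(th),12)])
    return round(float(t),3),round(float(pr[pk])),ctr
D0=np.radians(98.0-180);CT=None
E
python3 - <<'E'
from h import *
import pickle;a,b=pickle.load(open('ab.pkl','rb'))
print(needle(a,1));print(needle(a,0,9,22));print(needle(a,1,36,44))
c=grab('top');print(needle(c))
import subprocess
save(np.vstack([cv2.resize(x['image'][140:225,175:345],None,fx=3.5,fy=3.5,interpolation=cv2.INTER_CUBIC) for x in (c,)]),'pics/v3.png')
E
```

```text
ctr [210.2897644  185.09045029] ax (45.28337860107422, 45.92619323730469) hub [210.23942308 185.01314103] W [538.36645122  74.11770353  90.        ] peak 179.35765 med 0.0 [(np.float64(-0.4), 0), (np.float64(-0.28), 1), (np.float64(-0.16), 29), (np.float64(-0.04), 169), (np.float64(0.08), 68), (np.float64(0.2), 9), (np.float64(0.32), 0), (np.float64(0.44), 0), (np.float64(0.56), 0), (np.float64(0.68), 0), (np.float64(0.8), 0), (np.float64(0.92), 0), (np.float64(1.04), 0), (np.float64(1.16), 0), (np.float64(1.28), 0), (np.float64(1.4), 50), (np.float64(1.52), 0), (np.float64(1.64), 0), (np.float64(1.76), 0), (np.float64(1.88), 0), (np.float64(2.0), 3), (np.float64(2.12), 49), (np.float64(2.24), 0), (np.float64(2.36), 0), (np.float64(2.48), 0), (np.float64(2.6), 0), (np.float64(2.72), 0), (np.float64(2.84), 0)]
(-0.017, 179, array([210.2897644 , 185.09045029]))
(-0.014, 178, array([210.2897644 , 185.09045029]))
ctr [210.2897644  185.09045029] ax (45.28337860107422, 45.92619323730469) hub [210.23942308 185.01314103] W [538.36645122  74.11770353  90.        ] peak 161.19168 med 0.0 [(np.float64(-0.4), 0), (np.float64(-0.28), 0), (np.float64(-0.16), 0), (np.float64(-0.04), 31), (np.float64(0.08), 0), (np.float64(0.2), 105), (np.float64(0.32), 0), (np.float64(0.44), 0), (np.float64(0.56), 0), (np.float64(0.68), 0), (np.float64(0.8), 0), (np.float64(0.92), 0), (np.float64(1.04), 0), (np.float64(1.16), 0), (np.float64(1.28), 0), (np.float64(1.4), 145), (np.float64(1.52), 0), (np.float64(1.64), 0), (np.float64(1.76), 0), (np.float64(1.88), 0), (np.float64(2.0), 0), (np.float64(2.12), 143), (np.float64(2.24), 0), (np.float64(2.36), 0), (np.float64(2.48), 0), (np.float64(2.6), 0), (np.float64(2.72), 12), (np.float64(2.84), 0)]
(2.101, 161, array([210.2897644 , 185.09045029]))
(-0.029, 177, array([210.3562851 , 185.22099686]))
```

View pics/v3.png

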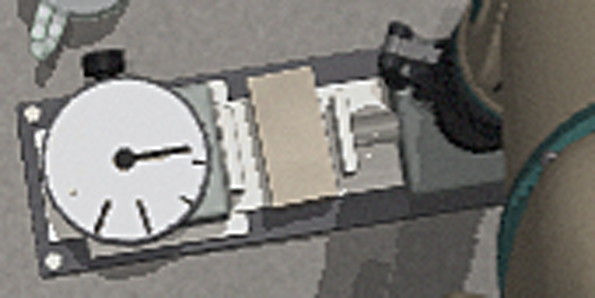

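Needle reading works (≈0), and the dial is unobstructed by the arm. I start turning now.

Call:
apply_moves --commands '[[[0,0,0,0,0.8,0],[0,0,0,0,0.8,0],[0,0,0,0,0.8,0],[0,0,0,0,0.8,0],[0,0,0,0,0,0]]]'

```text
clock: 4.97
eef_pos: [568.0, -134.8, 65.1]
tool_rot: [-1.571, 0.0, 0.958]
force: [0.0, -0.0, 0.5]
width: 54.4
```

```bash
cat > st.py <<'E'
from h import *
import sys
z=float(sys.argv[1]) if len(sys.argv)>1 else 65
delta(568,-135,z);c=grab('top');print('needle',needle(c))
# prism and ram edges along gauge x
g=cv2.cvtColor(c['image'],cv2.COLOR_RGB2GRAY).astype(np.float32)
ux=np.array([np.cos(np.radians(98)),np.sin(np.radians(98))]);uy=np.array([-ux[1],ux[0]])
hsv=cv2.cvtColor(c['image'],cv2.COLOR_RGB2HSV)[150:210,235:285];m=((hsv[...,1]>38)&(hsv[...,2]>110)).astype(np.uint8)
k=max(cv2.findContours(m,0,1)[0],key=cv2.contourArea);q=cv2.minAreaRect(k);ce=np.array(q[0])+[235,150]
print('prism x along gauge',(onz(c,*ce,62)[:2]-[568,-135])@ux, q[1])
E
python3 st.py
```

```text
clock 4.97 pos [ 568.01 -134.83   65.06] rot [-1.571e+00  4.000e-04  9.583e-01] F [ 0.  -0.   0.5] T [-0.2   0.12 -0.2 ] q7 1.31 w 54.4
units shift [-0.004  0.002 -0.002] turn [ 0.003  0.    -0.004]
needle (-0.016, 177, array([210.27179718, 185.07854843]))
prism x along gauge 112.11811414347844 (19.023263931274414, 18.238800048828125)
```

Call:
apply_moves --commands '[[[0,0,0,0,0.8,0],[0,0,0,0,0.8,0],[0,0,0,0,0,0]]]'

```text
clock: 5.27
eef_pos: [568.1, -134.7, 65.1]
tool_rot: [-1.571, 0.0, 0.823]
force: [-0.2, 0.5, -1.2]
width: 54.6
```

Run:
```python
exec(open('st.py').read())
save(cv2.resize(c['image'][150:220,225:315],None,fx=7,fy=7,interpolation=cv2.INTER_CUBIC),'pics/v4.png')
```

```text
clock 5.27 pos [ 568.12 -134.69   65.06] rot [-1.571e+00  1.000e-04  8.230e-01] F [-0.2  0.5 -1.2] T [-0.14  0.12 -0.21] q7 1.22 w 54.6
units shift [-0.008  0.001 -0.003] turn [ 0.003  0.    -0.001]
needle (-0.015, 178, array([210.27179718, 185.07854843]))
prism x along gauge 110.6386995185989 (37.325531005859375, 16.554420471191406)
```

View pics/v4.png

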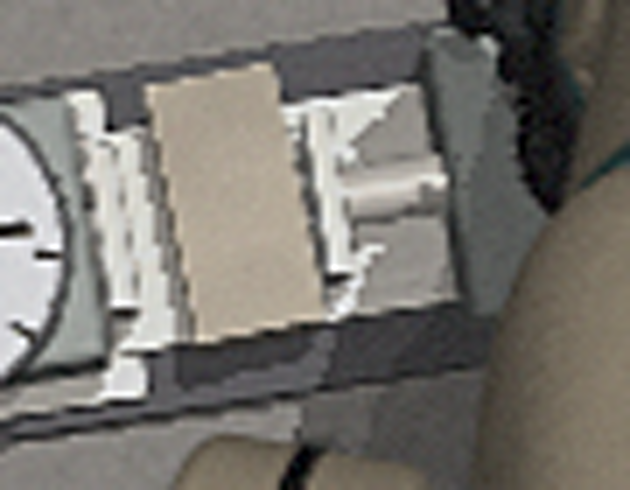

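Ram face is ≈5 mm from the prism and the prism ≈9 mm from the anvil. So about 10 mm more (1.2 rad) is safe.

Call:
apply_moves --commands '[[[0,0,0,0,0.9,0],[0,0,0,0,0.9,0],[0,0,0,0,0.9,0],[0,0,0,0,0.9,0],[0,0,0,0,0.9,0],[0,0,0,0,0.9,0],[0,0,0,0,0.9,0],[0,0,0,0,0,0]]]'

```text
clock: 5.98
eef_pos: [568.7, -134.3, 65.1]
tool_rot: [-1.57, -0.001, 0.281]
force: [-0.5, 0.3, 0.5]
width: 54.3
```

```bash
python3 st.py
```

```text
clock 5.98 pos [ 568.71 -134.26   65.05] rot [-1.5702e+00 -9.0000e-04  2.8140e-01] F [-0.5  0.3  0.5] T [-0.11  0.21 -0.18] q7 0.85 w 54.3
units shift [-0.022  0.001 -0.013] turn [-0.007  0.     0.01 ]
needle (0.038, 176, array([210.25149536, 184.49305344]))
prism x along gauge 98.86943840282458 (43.0, 36.0)
```

```bash
cat >> h.py <<'E'
CT=(210.27,185.08)
E
cat > st.py <<'E'
from h import *
delta(568,-135,65);c=grab('top');print('needle',needle(c)[:2],'q',np.round(readout.read_state()['qpos'],2))
E
python3 - <<'E'
exec(open('st.py').read())
save(cv2.resize(c['image'][150:220,205:315],None,fx=7,fy=7,interpolation=cv2.INTER_CUBIC),'pics/v5.png')
E
```

```text
clock 6.03 pos [ 568.7  -134.27   65.07] rot [-1.5701e+00 -1.0000e-03  2.8370e-01] F [ 0.2 -0.1  0.5] T [-0.1   0.16 -0.23] q7 0.85 w 54.4
units shift [-0.022  0.002 -0.013] turn [-0.008  0.     0.011]
needle (-0.015, 180) q [-0.01  0.79  0.31  1.84 -0.41  0.58  0.85]
```

View pics/v5.png

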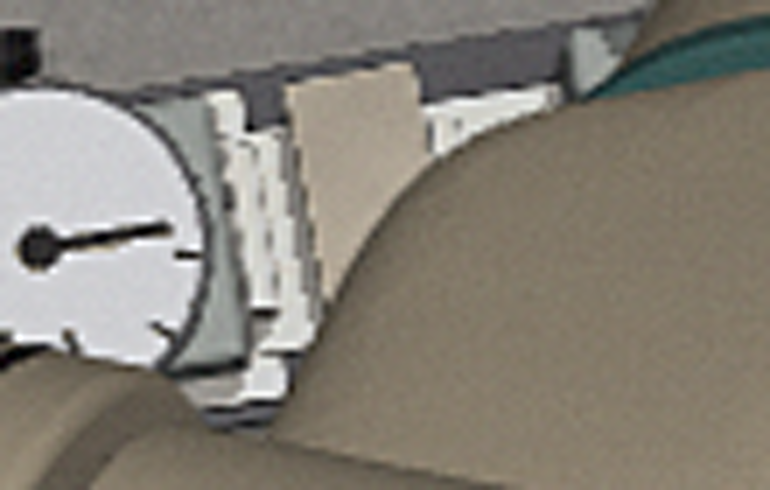

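The needle is at rest. The prism–anvil gap is ≈7.5 mm, and the arm is creeping over the scene. I'll turn 0.38 rad more here (safe), then release, turn back and regrip.

Call:
apply_moves --commands '[[[0,0,0,0,0.9,0],[0,0,0,0,0.9,0],[0,0,0,0,0.9,0],[0,0,0,0,0.9,0],[0,0,0,0,0.9,0],[0,0,0,0,0,0]]]'

```text
clock: 6.58
eef_pos: [569.2, -134.2, 65.1]
tool_rot: [-1.568, -0.001, -0.102]
force: [-0.0, -0.4, 0.3]
width: 54.9
```

Call:
apply_moves --commands '[[[0,0,0,0,0,0],[0,0,0,0,0,0],[0,0,0,0,0,0],[0,0,0,0,0,0],[0,0,0,0,0,0]]]' --claw 85

```text
clock: 7.0
eef_pos: [569.2, -133.8, 65.0]
tool_rot: [-1.567, -0.001, -0.09]
force: [-0.3, 0.1, 0.1]
width: 84.7
```

```bash
python3 st.py
```

```text
clock 7.00 pos [ 569.2  -133.78   65.01] rot [-1.5667e+00 -1.3000e-03 -8.9900e-02] F [-0.3  0.1  0.1] T [-0.05 -0.02 -0.  ] q7 0.59 w 84.7
units shift [-0.027  0.    -0.033] turn [-0.047  0.     0.015]
needle (-0.008, 163) q [-0.07  0.8   0.41  1.84 -0.54  0.61  0.59]
```

Call:
apply_moves --commands '[[[-0.03,0,-0.03,-0.04,-1,0],[0,0,0,0,-1,0],[0,0,0,0,-1,0],[0,0,0,0,-1,0],[0,0,0,0,-1,0],[0,0,0,0,-1,0],[0,0,0,0,-1,0],[0,0,0,0,0,0]]]'

```text
clock: 7.72
eef_pos: [568.0, -135.3, 65.5]
tool_rot: [-1.573, -0.002, 0.554]
force: [-0.8, 0.1, 0.1]
width: 84.9
```

Call:
apply_moves --commands '[[[0,0,0,0,-1,0],[0,0,0,0,-1,0],[0,0,0,0,-1,0],[0,0,0,0,-1,0],[0,0,0,0,-1,0],[0,0,0,0,-1,0],[0,0,0,0,-1,0],[0,0,0,0,0,0]]]'

```text
clock: 8.38
eef_pos: [567.8, -136.1, 65.7]
tool_rot: [-1.573, 0.0, 1.176]
force: [0.3, 1.3, -0.9]
width: 84.6
```

```bash
python3 st.py
```

```text
clock 8.38 pos [ 567.75 -136.11   65.7 ] rot [-1.5734e+00  4.0000e-04  1.1757e+00] F [ 0.3  1.3 -0.9] T [-0.01 -0.02  0.05] q7 1.46 w 84.6
units shift [0.028 0.017 0.005] turn [ 0.029  0.    -0.004]
needle (-0.016, 178) q [ 0.13  0.76  0.08  1.84 -0.11  0.54  1.46]
```

Call:
apply_moves --commands '[[[0.03,0.02,0,0.03,-1,0],[0,0,0,0,-1,0],[0,0,0,0,-1,0],[0,0,0,0,-1,0],[0,0,0,0,0,0],[0,0,0,0,0,0]]]'

```text
clock: 8.93
eef_pos: [567.8, -135.2, 64.6]
tool_rot: [-1.569, 0.001, 1.512]
force: [0.3, 0.1, -0.2]
width: 85.4
```

```bash
python3 st.py
```

```text
clock 8.93 pos [ 567.8  -135.2    64.58] rot [-1.5692e+00  1.3000e-03  1.5120e+00] F [ 0.3  0.1 -0.2] T [-0.01  0.03 -0.04] q7 1.69 w 85.4
units shift [ 0.005 -0.011 -0.005] turn [-0.018 -0.    -0.015]
needle (-0.016, 176) q [ 0.19  0.76 -0.01  1.84  0.01  0.55  1.69]
```

Call:
apply_moves --commands '[[[0,0,0,0,0,0],[0,0,0,0,0,0],[0,0,0,0,0,0],[0,0,0,0,0,0],[0,0,0,0,0,0],[0,0,0,0,0,0]]]' --claw 50

```text
clock: 9.48
eef_pos: [567.7, -135.5, 65.1]
tool_rot: [-1.569, 0.003, 1.505]
force: [-0.6, -0.3, -0.7]
width: 54.1
```

Call:
apply_moves --commands '[[[0,0,0,0,0.8,0],[0,0,0,0,0.8,0],[0,0,0,0,0.8,0],[0,0,0,0,0.8,0],[0,0,0,0,0,0]]]'

```text
clock: 9.9
eef_pos: [567.8, -135.1, 65.0]
tool_rot: [-1.57, 0.003, 1.213]
force: [-0.4, -0.7, -0.1]
width: 54.3
```

Run:
```python
exec(open('st.py').read())
save(cv2.resize(c['image'][150:220,205:315],None,fx=7,fy=7,interpolation=cv2.INTER_CUBIC),'pics/v6.png')
```

```text
clock 9.90 pos [ 567.78 -135.09   65.05] rot [-1.5697  0.003   1.2129] F [-0.4 -0.7 -0.1] T [-0.07  0.09 -0.17] q7 1.48 w 54.3
units shift [ 0.004  0.001 -0.004] turn [-0.013 -0.    -0.035]
needle (-0.016, 177) q [ 0.14  0.76  0.07  1.84 -0.09  0.55  1.49]
```

View pics/v6.png

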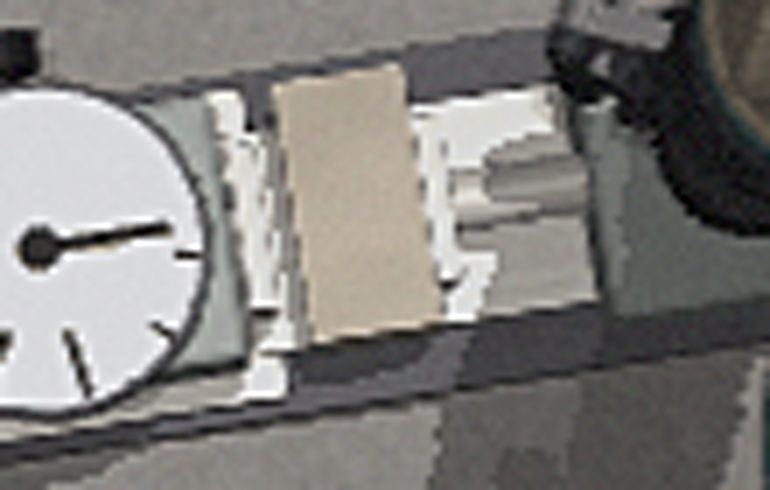

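Ram in contact, prism–anvil gap ≈3.5 mm, needle at rest. Continuing.

Call:
apply_moves --commands '[[[0,0,0,0,0.8,0],[0,0,0,0,0.8,0],[0,0,0,0,0.8,0],[0,0,0,0,0.8,0],[0,0,0,0,0,0]]]'

```text
clock: 10.37
eef_pos: [568.0, -134.8, 65.0]
tool_rot: [-1.57, 0.003, 0.935]
force: [-0.1, 0.2, 0.3]
width: 54.1
```

```bash
python3 st.py
```

```text
clock 10.37 pos [ 567.97 -134.77   65.05] rot [-1.5704  0.0026  0.9354] F [-0.1  0.2  0.3] T [-0.11  0.08 -0.23] q7 1.30 w 54.1
units shift [-0.004  0.001 -0.004] turn [-0.004 -0.    -0.029]
needle (-0.015, 179) q [ 0.09  0.77  0.15  1.84 -0.19  0.55  1.3 ]
```

Call:
apply_moves --commands '[[[0,0,0,0,0.8,0],[0,0,0,0,0,0]]]'

```text
clock: 10.58
eef_pos: [568.1, -134.7, 65.1]
tool_rot: [-1.57, 0.002, 0.872]
force: [-0.4, -0.0, 0.3]
width: 54.3
```

```bash
python3 st.py
```

```text
clock 10.58 pos [ 568.06 -134.67   65.06] rot [-1.5704  0.0021  0.8716] F [-0.4 -0.   0.3] T [-0.09  0.12 -0.21] q7 1.25 w 54.3
units shift [-0.007  0.001 -0.004] turn [-0.005 -0.    -0.024]
needle (-0.015, 178) q [ 0.08  0.77  0.16  1.84 -0.21  0.55  1.25]
```

Call:
apply_moves --commands '[[[0,0,0,0,0.8,0],[0,0,0,0,0,0]]]'

```text
clock: 10.8
eef_pos: [568.1, -134.6, 65.0]
tool_rot: [-1.57, 0.002, 0.808]
force: [-0.2, 0.0, 0.5]
width: 54.7
```

```bash
python3 st.py
```

```text
clock 10.80 pos [ 568.09 -134.61   65.02] rot [-1.5702  0.0017  0.8083] F [-0.2  0.   0.5] T [-0.13  0.12 -0.19] q7 1.21 w 54.7
units shift [-0.009  0.    -0.005] turn [-0.006 -0.    -0.02 ]
needle (-0.015, 178) q [ 0.07  0.77  0.18  1.84 -0.24  0.56  1.21]
```

Call:
apply_moves --commands '[[[0,0,0,0,0.8,0],[0,0,0,0,0,0]]]'

```text
clock: 11.02
eef_pos: [568.1, -134.5, 65.0]
tool_rot: [-1.57, 0.001, 0.745]
force: [1.0, -0.6, -0.5]
width: 54.7
```

```bash
python3 st.py
```

```text
clock 11.02 pos [ 568.13 -134.52   65.03] rot [-1.5702e+00  1.4000e-03  7.4550e-01] F [ 1.  -0.6 -0.5] T [-0.09  0.1  -0.16] q7 1.17 w 54.7
units shift [-0.011  0.001 -0.007] turn [-0.007 -0.    -0.016]
needle (-0.016, 178) q [ 0.06  0.77  0.2   1.84 -0.26  0.56  1.17]
```

Call:
apply_moves --commands '[[[0,0,0,0,0.8,0],[0,0,0,0,0,0]]]'

```text
clock: 11.23
eef_pos: [568.2, -134.5, 65.1]
tool_rot: [-1.57, 0.001, 0.683]
force: [-0.8, 0.3, 1.2]
width: 54.3
```

Run:
```python
exec(open('st.py').read())
save(cv2.resize(c['image'][150:220,205:315],None,fx=7,fy=7,interpolation=cv2.INTER_CUBIC),'pics/v7.png')
```

```text
clock 11.23 pos [ 568.22 -134.48   65.07] rot [-1.5702e+00  1.1000e-03  6.8280e-01] F [-0.8  0.3  1.2] T [-0.06  0.12 -0.15] q7 1.13 w 54.3
units shift [-0.013  0.002 -0.007] turn [-0.007 -0.    -0.012]
needle (-0.016, 179) q [ 0.05  0.77  0.21  1.84 -0.28  0.56  1.13]
```

View pics/v7.png

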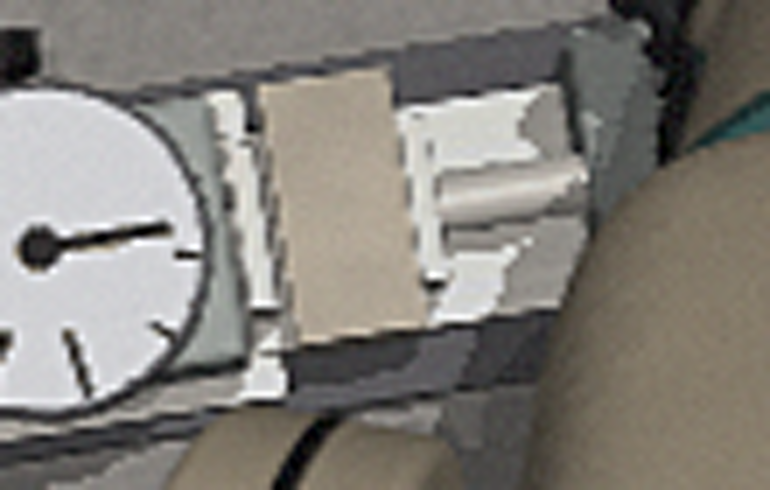

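Now the prism practically touches the anvil and the needle is still at rest. From here the unknown play has to be taken up.

Call:
apply_moves --commands '[[[0,0,0,0,0.8,0],[0,0,0,0,0,0]]]'

```text
clock: 11.45
eef_pos: [568.3, -134.4, 65.1]
tool_rot: [-1.57, 0.001, 0.62]
force: [0.5, 0.1, 0.4]
width: 54.5
```

```bash
python3 st.py
```

```text
clock 11.45 pos [ 568.26 -134.42   65.06] rot [-1.5701e+00  9.0000e-04  6.2020e-01] F [0.5 0.1 0.4] T [-0.12  0.1  -0.29] q7 1.08 w 54.5
units shift [-0.014  0.001 -0.008] turn [-0.008 -0.    -0.01 ]
needle (-0.015, 178) q [ 0.04  0.77  0.23  1.84 -0.3   0.56  1.08]
```

Call:
apply_moves --commands '[[[0,0,0,0,0.8,0],[0,0,0,0,0,0]]]'

```text
clock: 11.67
eef_pos: [568.4, -134.4, 65.0]
tool_rot: [-1.57, 0.001, 0.558]
force: [-0.6, 0.4, 1.2]
width: 54.0
```

```bash
python3 st.py
```

```text
clock 11.67 pos [ 568.35 -134.38   65.05] rot [-1.5701e+00  7.0000e-04  5.5770e-01] F [-0.6  0.4  1.2] T [-0.09  0.13 -0.16] q7 1.04 w 54.0
units shift [-0.016  0.001 -0.009] turn [-0.008 -0.    -0.008]
needle (-0.015, 179) q [ 0.03  0.78  0.24  1.84 -0.32  0.57  1.04]
```

Call:
apply_moves --commands '[[[0,0,0,0,0.8,0],[0,0,0,0,0,0]]]'

```text
clock: 11.88
eef_pos: [568.4, -134.3, 65.0]
tool_rot: [-1.57, 0.001, 0.495]
force: [0.1, -0.5, 0.2]
width: 54.2
```

```bash
python3 st.py
```

```text
clock 11.88 pos [ 568.41 -134.33   65.03] rot [-1.570e+00  5.000e-04  4.952e-01] F [ 0.1 -0.5  0.2] T [-0.09  0.12 -0.22] q7 1.00 w 54.2
units shift [-0.017  0.001 -0.01 ] turn [-0.009 -0.    -0.006]
needle (-0.015, 178) q [ 0.02  0.78  0.26  1.84 -0.34  0.57  1.  ]
```

Call:
apply_moves --commands '[[[0,0,0,0,0.8,0],[0,0,0,0,0,0]]]'

```text
clock: 12.1
eef_pos: [568.5, -134.3, 65.0]
tool_rot: [-1.57, 0.0, 0.433]
force: [0.1, 0.2, 0.8]
width: 54.4
```

```bash
python3 st.py
```

```text
clock 12.10 pos [ 568.49 -134.32   65.04] rot [-1.5699e+00  3.0000e-04  4.3260e-01] F [0.1 0.2 0.8] T [-0.12  0.09 -0.22] q7 0.95 w 54.4
units shift [-0.018  0.001 -0.01 ] turn [-0.01  -0.    -0.004]
needle (-0.016, 177) q [ 0.01  0.78  0.28  1.84 -0.37  0.57  0.96]
```

Call:
apply_moves --commands '[[[0,0,0,0,0.8,0],[0,0,0,0,0,0]]]'

```text
clock: 12.32
eef_pos: [568.5, -134.3, 65.1]
tool_rot: [-1.57, 0.0, 0.37]
force: [0.2, 0.7, 0.2]
width: 54.3
```

```bash
python3 st.py
```

```text
clock 12.32 pos [ 568.55 -134.25   65.05] rot [-1.5698e+00  2.0000e-04  3.7020e-01] F [0.2 0.7 0.2] T [-0.08  0.1  -0.21] q7 0.91 w 54.3
units shift [-0.019  0.001 -0.012] turn [-0.012 -0.    -0.002]
needle (-0.015, 179) q [ 0.    0.78  0.29  1.84 -0.39  0.57  0.91]
```

Call:
apply_moves --commands '[[[0,0,0,0,0.8,0],[0,0,0,0,0,0]]]'

```text
clock: 12.53
eef_pos: [568.6, -134.2, 65.1]
tool_rot: [-1.57, -0.0, 0.308]
force: [0.3, -0.9, 1.2]
width: 54.2
```

```bash
python3 st.py
```

```text
clock 12.53 pos [ 568.65 -134.24   65.06] rot [-1.5697 -0.      0.3077] F [ 0.3 -0.9  1.2] T [-0.06  0.09 -0.24] q7 0.87 w 54.2
units shift [-0.021  0.002 -0.013] turn [-0.013  0.     0.   ]
needle (-0.015, 178) q [-0.01  0.79  0.31  1.84 -0.41  0.58  0.87]
```

Call:
apply_moves --commands '[[[0,0,0,0,0.8,0],[0,0,0,0,0,0]]]'

```text
clock: 12.75
eef_pos: [568.7, -134.2, 65.0]
tool_rot: [-1.57, -0.0, 0.245]
force: [0.7, -0.3, 1.7]
width: 54.4
```

```bash
python3 st.py
```

```text
clock 12.75 pos [ 568.71 -134.19   65.05] rot [-1.5695e+00 -1.0000e-04  2.4520e-01] F [ 0.7 -0.3  1.7] T [-0.1   0.13 -0.18] q7 0.83 w 54.4
units shift [-0.022  0.001 -0.015] turn [-0.015  0.     0.001]
needle (-0.015, 179) q [-0.02  0.79  0.33  1.84 -0.43  0.58  0.83]
```

Call:
apply_moves --commands '[[[0,0,0,0,0.8,0],[0,0,0,0,0,0]]]'

```text
clock: 12.97
eef_pos: [568.8, -134.1, 65.0]
tool_rot: [-1.569, -0.0, 0.183]
force: [-0.1, 0.0, -0.1]
width: 54.2
```

```bash
python3 st.py
```

```text
clock 12.97 pos [ 568.78 -134.15   65.04] rot [-1.5693e+00 -2.0000e-04  1.8270e-01] F [-0.1  0.  -0.1] T [-0.04  0.04 -0.24] q7 0.78 w 54.2
units shift [-0.023  0.001 -0.017] turn [-0.017  0.     0.003]
needle (0.026, 177) q [-0.03  0.79  0.34  1.84 -0.45  0.59  0.78]
```

Needle begins to move (0.04). One more step should land mid-zone.

Call:
apply_moves --commands '[[[0,0,0,0,0.8,0],[0,0,0,0,0,0]]]'

```text
clock: 13.18
eef_pos: [568.9, -134.1, 65.0]
tool_rot: [-1.569, -0.0, 0.12]
force: [0.8, -0.7, 0.7]
width: 54.4
```

```bash
python3 st.py
```

```text
clock 13.18 pos [ 568.88 -134.15   65.04] rot [-1.5692e+00 -4.0000e-04  1.2020e-01] F [ 0.8 -0.7  0.7] T [-0.03  0.09 -0.21] q7 0.74 w 54.4
units shift [-0.025  0.001 -0.018] turn [-0.018  0.     0.004]
needle (0.045, 180) q [-0.04  0.79  0.36  1.84 -0.47  0.59  0.74]
```

Call:
apply_moves --commands '[[[0,0,0,0,0.5,0],[0,0,0,0,0,0]]]'

```text
clock: 13.4
eef_pos: [568.9, -134.2, 65.1]
tool_rot: [-1.569, -0.0, 0.085]
force: [0.2, -0.9, -0.6]
width: 54.4
```

Run:
```python
exec(open('st.py').read())
save(cv2.resize(c['image'][150:220,195:305],None,fx=7,fy=7,interpolation=cv2.INTER_CUBIC),'pics/v8.png')
```

```text
clock 13.40 pos [ 568.93 -134.15   65.06] rot [-1.5691e+00 -5.0000e-04  8.4800e-02] F [ 0.2 -0.9 -0.6] T [-0.07  0.05 -0.23] q7 0.71 w 54.4
units shift [-0.025  0.001 -0.019] turn [-0.019  0.     0.005]
needle (0.044, 181) q [-0.04  0.8   0.37  1.84 -0.48  0.59  0.71]
```

View pics/v8.png

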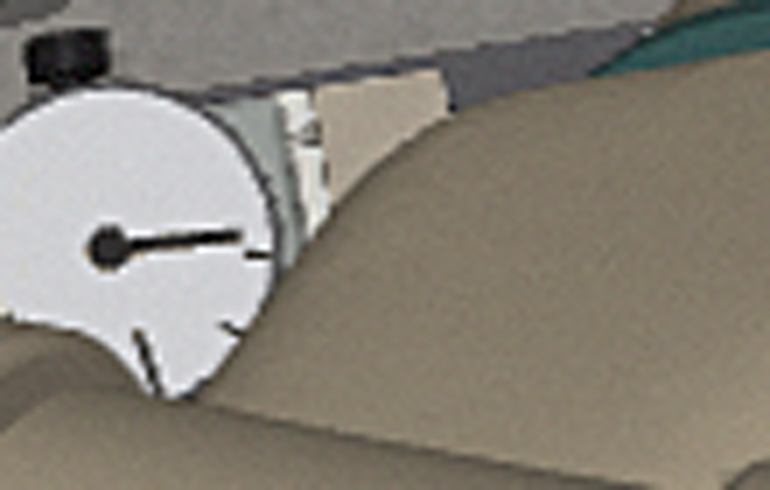

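The needle sits at ≈0.06 and barely changes: the near-free play is being taken up, with the spring not loaded yet. That was my 12th and last picture, so from here I use numbers only.

Call:
apply_moves --commands '[[[0,0,0,0,0.6,0],[0,0,0,0,0,0]]]'

```text
clock: 13.62
eef_pos: [569.0, -134.1, 65.1]
tool_rot: [-1.569, -0.001, 0.038]
force: [0.3, -0.6, -0.2]
width: 54.2
```

```bash
python3 st.py
```

```text
clock 13.62 pos [ 569.   -134.14   65.07] rot [-1.5689e+00 -6.0000e-04  3.7900e-02] F [ 0.3 -0.6 -0.2] T [-0.06  0.09 -0.14] q7 0.68 w 54.2
units shift [-0.026  0.002 -0.02 ] turn [-0.022  0.     0.007]
needle (0.044, 180) q [-0.05  0.8   0.38  1.84 -0.5   0.6   0.68]
```

Up to 0.5 rad may still be needed, so I regrip farther back to keep the dial in view.

Call:
apply_moves --commands '[[[0,0,0,0,0,0],[0,0,0,0,0,0],[0,0,0,0,0,0],[0,0,0,0,0,0],[-0.03,0,-0.02,0,-1,0],[0,0,0,0,-1,0],[0,0,0,0,-1,0],[0,0,0,0,-1,0]]]' --claw 85

```text
clock: 14.33
eef_pos: [566.7, -134.6, 64.7]
tool_rot: [-1.568, 0.001, 0.412]
force: [-0.5, 0.4, 0.1]
width: 85.0
```

Call:
apply_moves --commands '[[[0,0,0,0,-1,0],[0,0,0,0,-1,0],[0,0,0,0,-1,0],[0,0,0,0,-1,0],[0,0,0,0,-1,0],[0,0,0,0,-1,0],[0,0,0,0,0,0],[0,0,0,0,0,0]]]'

```text
clock: 15.0
eef_pos: [566.3, -135.6, 65.4]
tool_rot: [-1.569, -0.001, 0.967]
force: [0.4, 0.6, -0.2]
width: 85.0
```

```bash
python3 st.py
```

```text
clock 15.00 pos [ 566.29 -135.59   65.37] rot [-1.569e+00 -6.000e-04  9.669e-01] F [ 0.4  0.6 -0.2] T [-0.05 -0.04  0.06] q7 1.32 w 85.0
units shift [ 0.036  0.009 -0.027] turn [-0.021  0.     0.007]
needle (0.045, 179) q [ 0.1   0.76  0.14  1.84 -0.18  0.55  1.32]
```

Call:
apply_moves --commands '[[[0.04,0.01,-0.03,-0.02,0,0],[0,0,0,0,0,0],[0,0,0,0,0,0]]]'

```text
clock: 15.3
eef_pos: [568.3, -135.0, 64.9]
tool_rot: [-1.571, 0.0, 0.963]
force: [0.3, 0.4, -1.1]
width: 84.7
```

Call:
apply_moves --commands '[[[0,0,0,0,0,0],[0,0,0,0,0,0],[0,0,0,0,0,0],[0,0,0,0,0,0],[0,0,0,0,0,0],[0,0,0,0,0,0]]]' --claw 50

```text
clock: 15.8
eef_pos: [568.2, -134.9, 65.3]
tool_rot: [-1.571, 0.001, 0.963]
force: [-0.3, 0.5, -0.5]
width: 54.7
```

Call:
apply_moves --commands '[[[0,0,0,0,0.8,0],[0,0,0,0,0,0]]]'

```text
clock: 15.97
eef_pos: [568.3, -134.8, 65.3]
tool_rot: [-1.571, 0.001, 0.891]
force: [-0.3, -0.5, 0.0]
width: 54.5
```

```bash
python3 st.py
```

```text
clock 15.97 pos [ 568.26 -134.85   65.3 ] rot [-1.5711e+00  7.0000e-04  8.9090e-01] F [-0.3 -0.5  0. ] T [-0.07  0.04 -0.19] q7 1.27 w 54.5
units shift [-0.007  0.007  0.003] turn [ 0.003  0.    -0.008]
needle (0.045, 180) q [ 0.09  0.77  0.16  1.84 -0.21  0.55  1.27]
```

Call:
apply_moves --commands '[[[0,0,0,0,0.8,0],[0,0,0,0,0,0]]]'

```text
clock: 16.18
eef_pos: [568.3, -134.8, 65.3]
tool_rot: [-1.571, 0.001, 0.825]
force: [-0.4, -0.1, 0.6]
width: 54.5
```

```bash
python3 st.py
```

```text
clock 16.18 pos [ 568.33 -134.82   65.31] rot [-1.5712e+00  6.0000e-04  8.2480e-01] F [-0.4 -0.1  0.6] T [-0.06  0.09 -0.23] q7 1.22 w 54.5
units shift [-0.009  0.008  0.003] turn [ 0.005  0.    -0.007]
needle (0.329, 179) q [ 0.07  0.77  0.18  1.84 -0.23  0.55  1.23]
```

Call:
apply_moves --commands '[[[0,0,0,0,0.25,0],[0,0,0,0,0,0]]]'

```text
clock: 16.4
eef_pos: [568.3, -134.8, 65.3]
tool_rot: [-1.571, 0.001, 0.808]
force: [-0.4, -0.7, 0.9]
width: 54.4
```

```bash
python3 st.py
```

```text
clock 16.40 pos [ 568.32 -134.82   65.31] rot [-1.5712e+00  6.0000e-04  8.0780e-01] F [-0.4 -0.7  0.9] T [-0.05  0.09 -0.14] q7 1.21 w 54.4
units shift [-0.009  0.008  0.003] turn [ 0.004  0.    -0.007]
needle (0.416, 183) q [ 0.07  0.77  0.18  1.84 -0.24  0.55  1.21]
```

0.43, mid touch zone. I release, rise to the inner knob and turn back.

Call:
apply_moves --commands '[[[0,0,0,0,0,0],[0,0,0,0,0,0],[0,0,0,0,0,0],[0,0,0,0,0,0],[0,0,0,0,0,0]]]' --claw 85

```text
clock: 16.87
eef_pos: [568.1, -134.7, 65.1]
tool_rot: [-1.571, 0.0, 0.81]
force: [0.3, 0.2, 1.0]
width: 85.0
```

```bash
python3 st.py
```

```text
clock 16.87 pos [ 568.14 -134.72   65.05] rot [-1.5706e+00  4.0000e-04  8.1000e-01] F [0.3 0.2 1. ] T [ 0.06  0.01 -0.08] q7 1.21 w 85.0
units shift [-0.007  0.001 -0.002] turn [-0.003 -0.    -0.005]
needle (0.415, 182) q [ 0.07  0.77  0.18  1.84 -0.24  0.55  1.21]
```

Call:
apply_moves --commands '[[[0,-0.2,0,0,0,0],[0,-0.3,0,0,-1,0],[0,-0.2,0,0,-1,0],[0,-0.1,0,0,-1,0],[0,0,0,0,-1,0],[0,0,0,0,-1,0],[0,0,0,0,-1,0],[0,0,0,0,0,0]]]'

```text
clock: 17.58
eef_pos: [568.9, -135.5, 102.9]
tool_rot: [-1.573, 0.002, 1.359]
force: [-0.8, 0.2, -0.2]
width: 85.1
```

Call:
apply_moves --commands '[[[0,0,0,0,-1,0],[0,0,0,0,-1,0],[0,0,0,0,-1,0],[0,0,0,0,-1,0],[0,0,0,0,0,0],[0,0,0,0,0,0],[0,0,0,0,0,0]]]'

```text
clock: 18.17
eef_pos: [569.4, -136.6, 106.0]
tool_rot: [-1.574, 0.005, 1.703]
force: [0.6, -0.2, -0.0]
width: 85.0
```

```bash
sed -i 's/-135,65)/-135,98)/' st.py; python3 st.py
```

```text
clock 18.17 pos [ 569.38 -136.62  105.96] rot [-1.574   0.0053  1.7033] F [ 0.6 -0.2 -0. ] T [ 0.03  0.01 -0.08] q7 1.83 w 85.0
units shift [0.046 0.199 0.029] turn [ 0.037  0.    -0.06 ]
needle (0.415, 178) q [ 0.22  0.7  -0.05  1.82  0.06  0.63  1.83]
```

Call:
apply_moves --commands '[[[0.045,0.18,0.03,0.04,0,-0.06],[0,0,0,0,0,0],[0,0,0,0,0,0]]]'

```text
clock: 18.47
eef_pos: [568.0, -134.8, 98.2]
tool_rot: [-1.57, 0.0, 1.7]
force: [0.1, -0.2, 1.2]
width: 84.5
```

```bash
python3 st.py
```

```text
clock 18.47 pos [ 567.98 -134.8    98.17] rot [-1.5703e+00  2.0000e-04  1.6999e+00] F [ 0.1 -0.2  1.2] T [-0.03 -0.02 -0.04] q7 1.83 w 84.5
units shift [-0.005  0.004  0.   ] turn [-0.006 -0.    -0.003]
needle (0.415, 180) q [ 0.22  0.71 -0.05  1.82  0.06  0.62  1.83]
```

Call:
apply_moves --commands '[[[0,0,0,0,0,0],[0,0,0,0,0,0],[0,0,0,0,0,0],[0,0,0,0,0,0],[0,0,0,0,0,0],[0,0,0,0,0,0],[0,0,0,0,0,0],[0,0,0,0,0,0]]]' --claw 20

```text
clock: 19.18
eef_pos: [567.7, -135.6, 98.2]
tool_rot: [-1.57, 0.001, 1.699]
force: [0.5, 0.4, 0.4]
width: 24.4
```

```bash
python3 st.py
```

```text
clock 19.18 pos [ 567.73 -135.65   98.2 ] rot [-1.5697e+00  1.3000e-03  1.6987e+00] F [0.5 0.4 0.4] T [0.02 0.07 0.04] q7 1.83 w 24.4
units shift [ 0.015  0.005 -0.009] turn [-0.013 -0.    -0.015]
needle (0.415, 179) q [ 0.22  0.71 -0.05  1.82  0.06  0.62  1.83]
```

Gripped (24.4 mm), no load on the ring. I turn the inner knob.

Call:
apply_moves --commands '[[[0,0,0,0,0.8,0],[0,0,0,0,0.8,0],[0,0,0,0,0.8,0],[0,0,0,0,0.8,0],[0,0,0,0,0,0]]]'

```text
clock: 19.65
eef_pos: [567.7, -135.2, 98.2]
tool_rot: [-1.57, 0.001, 1.408]
force: [0.0, -1.1, 0.2]
width: 24.4
```

```bash
python3 st.py
```

```text
clock 19.65 pos [ 567.69 -135.21   98.17] rot [-1.5699e+00  7.0000e-04  1.4078e+00] F [ 0.  -1.1  0.2] T [-0.12  0.07 -0.02] q7 1.63 w 24.4
units shift [ 0.006  0.004 -0.007] turn [-0.01  -0.    -0.008]
needle (0.72, 171) q [ 0.17  0.71  0.03  1.82 -0.03  0.61  1.63]
```

Call:
apply_moves --commands '[[[0,0,0,0,0.8,0],[0,0,0,0,0.8,0],[0,0,0,0,0.8,0],[0,0,0,0,0.8,0],[0,0,0,0,0.8,0],[0,0,0,0,0.8,0],[0,0,0,0,0.8,0],[0,0,0,0,0,0]]]'

```text
clock: 20.37
eef_pos: [568.0, -134.6, 98.2]
tool_rot: [-1.57, -0.0, 0.919]
force: [-0.2, -0.8, 0.0]
width: 24.2
```

```bash
cat >> st.py <<'E'
import h
y=readout.read_state()['tool_rot'][2];dx=(1.699-y)*1.5/1.93
CT0=h.CT;h.CT=(CT0[0]+dx*.99,CT0[1]-dx*.14)
print('shifted',needle(c),needle(c,0,9,21)[:2],'yaw %.3f'%y)
# hub centroid
p=np.array(h.CT);g=cv2.cvtColor(c['image'],cv2.COLOR_RGB2GRAY).astype(float);yy,xx=np.mgrid[0:384,0:512]
w=np.clip(150-g,0,None)*(np.hypot(xx-p[0],yy-p[1])<3.2);print('hub',(w*xx).sum()/w.sum(),(w*yy).sum()/w.sum(),'CT',h.CT)
E
python3 st.py
```

```text
clock 20.37 pos [ 568.01 -134.63   98.18] rot [-1.5701e+00 -1.0000e-04  9.1850e-01] F [-0.2 -0.8  0. ] T [-0.15  0.05 -0.02] q7 1.28 w 24.2
units shift [-0.008  0.004 -0.005] turn [-0.008  0.     0.001]
needle (1.227, 156) q [ 0.08  0.72  0.17  1.82 -0.19  0.62  1.28]
shifted (1.289, 156, array([210.8913269 , 185.06716919])) (1.285, 161) yaw 0.921
hub 210.52501867064973 184.93764002987305 CT (np.float64(210.86856782813135), np.float64(184.99535404450668))
```

Consistent: 1.30 by the shifted centre. About 0.39 rad remains.

Call:
apply_moves --commands '[[[0,0,0,0,0.8,0],[0,0,0,0,0.8,0],[0,0,0,0,0.8,0],[0,0,0,0,0.8,0],[0,0,0,0,0.4,0],[0,0,0,0,0,0]]]'

```text
clock: 20.92
eef_pos: [568.3, -134.3, 98.2]
tool_rot: [-1.569, -0.001, 0.613]
force: [-0.6, 0.3, 1.5]
width: 24.7
```

```bash
python3 st.py
```

```text
clock 20.92 pos [ 568.3  -134.34   98.18] rot [-1.5695e+00 -1.0000e-03  6.1280e-01] F [-0.6  0.3  1.5] T [-0.14  0.08 -0.07] q7 1.06 w 24.7
units shift [-0.016  0.004 -0.009] turn [-0.015  0.     0.012]
needle (1.525, 143) q [ 0.03  0.72  0.25  1.83 -0.29  0.63  1.06]
shifted (1.605, 145, array([211.01148987, 184.97121048])) (1.613, 147) yaw 0.614
hub 210.82206654991242 184.98038528896672 CT (np.float64(211.10491216021623), np.float64(184.9619316137068))
```

Call:
apply_moves --commands '[[[0,0,0,0,0.5,0],[0,0,0,0,0.5,0],[0,0,0,0,0,0],[0,0,0,0,0,0]]]'

```text
clock: 21.3
eef_pos: [568.4, -134.3, 98.2]
tool_rot: [-1.569, -0.001, 0.534]
force: [0.1, -0.0, 0.6]
width: 24.1
```

```bash
python3 st.py
```

```text
clock 21.30 pos [ 568.4  -134.28   98.16] rot [-1.569e+00 -1.500e-03  5.340e-01] F [ 0.1 -0.   0.6] T [-0.07  0.06  0.  ] q7 1.01 w 24.1
units shift [-0.018  0.004 -0.01 ] turn [-0.021  0.     0.017]
needle (1.605, 144) q [ 0.02  0.73  0.27  1.83 -0.31  0.63  1.01]
shifted (1.693, 150, array([211.12314606, 184.893116  ])) (1.704, 164) yaw 0.534
hub 210.88267962513015 184.97362027073933 CT (np.float64(211.16661953855277), np.float64(184.95320531778043))
```

Call:
apply_moves --commands '[[[0,0,0,0,0,0],[0,0,0,0,0,0],[0,0,0,0,0,0],[0,0,0,0,0,0],[0,0,0,0,0,0],[0,0,0,0,0,0],[0,0,0,0,0,0]]]' --claw 75

```text
clock: 21.93
eef_pos: [568.3, -133.7, 97.9]
tool_rot: [-1.568, -0.002, 0.539]
force: [0.6, -0.3, -0.4]
width: 74.9
```

```bash
python3 st.py
```

```text
clock 21.93 pos [ 568.28 -133.67   97.87] rot [-1.5677 -0.0018  0.5388] F [ 0.6 -0.3 -0.4] T [ 0.03  0.   -0.01] q7 1.01 w 74.9
units shift [-0.023 -0.003 -0.025] turn [-0.035  0.     0.021]
needle (1.605, 145) q [ 0.02  0.73  0.27  1.83 -0.31  0.63  1.01]
shifted (1.693, 150, array([211.12314606, 184.893116  ])) (1.704, 165) yaw 0.539
hub 210.87887225896276 184.9683257918552 CT (np.float64(211.16268147937495), np.float64(184.9537622150379))
```

Call:
apply_moves --commands '[[[0,-0.3,0,0,0,0],[0,-0.5,0,0,0,0],[0,-0.5,0,0,0,0],[0,-0.5,0,0,0,0],[0,-0.5,0,0,-0.8,0],[0,-0.3,0,0,-0.8,0],[0,0,0,0,-0.8,0],[0,0,0,0,-0.8,0]]]'

```text
clock: 22.65
eef_pos: [568.1, -134.6, 212.5]
tool_rot: [-1.57, -0.002, 0.828]
force: [-0.6, -0.3, -0.8]
width: 74.9
```

Call:
apply_moves --commands '[[[0,0,0,0,-0.8,0],[0,0,0,0,-0.8,0],[0,0,0,0,-0.8,0],[0,0,0,0,-0.8,0],[0,0,0,0,0,0],[0,0,0,0,0,0],[0,0,0,0,0,0],[0,0,0,0,0,0]]]'

```text
clock: 23.32
eef_pos: [569.0, -136.2, 221.1]
tool_rot: [-1.58, -0.003, 1.118]
force: [-0.8, 1.1, 0.5]
width: 74.7
```

```bash
sed -i 's/^y=.*/y=0.534;dx=(1.699-y)*1.5\/1.93/' st.py
cat >> st.py <<'E'
for nm,r in(('marks',(36,43)),):
    needle(c,1,*r)
E
python3 st.py
```

```text
clock 23.32 pos [ 568.97 -136.21  221.06] rot [-1.5798 -0.0028  1.1176] F [-0.8  1.1  0.5] T [-0.03 -0.01 -0.03] q7 1.42 w 74.7
units shift [0.008 3.076 0.063] turn [ 0.104 -0.     0.032]
needle (1.605, 141) q [ 0.07  0.55  0.18  1.73 -0.12  0.87  1.42]
shifted (1.694, 146, array([211.11425781, 184.9352417 ])) (1.705, 163) yaw 0.534
hub 210.8646288209607 184.9701601164483 CT (211.16638601036271, 184.95323834196893)
ctr [211.11425781 184.9352417 ] ax (45.38633346557617, 45.93992233276367) hub [210.82300885 184.96976401] W [538.61541641  72.3386949   90.        ] peak 151.11375 med 0.0 [(np.float64(-0.4), 0), (np.float64(-0.28), 0), (np.float64(-0.16), 0), (np.float64(-0.04), 0), (np.float64(0.08), 0), (np.float64(0.2), 78), (np.float64(0.32), 0), (np.float64(0.44), 0), (np.float64(0.56), 0), (np.float64(0.68), 0), (np.float64(0.8), 1), (np.float64(0.92), 0), (np.float64(1.04), 0), (np.float64(1.16), 0), (np.float64(1.28), 0), (np.float64(1.4), 139), (np.float64(1.52), 0), (np.float64(1.64), 27), (np.float64(1.76), 1), (np.float64(1.88), 0), (np.float64(2.0), 0), (np.float64(2.12), 133), (np.float64(2.24), 0), (np.float64(2.36), 0), (np.float64(2.48), 0), (np.float64(2.6), 0), (np.float64(2.72), 6), (np.float64(2.84), 0)]
```

The needle holds at about 1.70, between marks read at 1.40 and 2.12 in the same picture. The arm is clear, so I hand in.

```bash
python3 -c "
from cell import finish_job;print(finish_job())"
```

```text
the job is handed in; nothing more can be done
None
```

The prism is clamped, with the needle between the two long marks, and I handed the job in at about 23 s on the clock.

- **Outer ring:** I turned it clockwise in three grips. The needle stopped at about 0.43 rad, inside the touch zone of 0.2 to 0.75, and stayed there after I let go.
- **Inner knob:** I then turned the small knob alone, by about 1.16 rad. That brought the needle to about 1.70 rad, inside the clamping zone of 1.4 to 2.1. The highest reading I took was 1.70, well short of the end pin at 2.75.
- **Last check:** With the gripper open and raised about 120 mm clear, the needle still read 1.69 to 1.71. The long marks measured 1.40 and about 2.12 in the same image.
- **Disagreement:** Using the dial's original centre, which no longer holds because the tailstock moved about 1.7 mm with the knob, the reading was 1.605. That is also inside the zone.
- **Not checked:** I had used all 12 picture views before the inner-knob stage, so the final state was checked only by measurements from the images. I did not re-measure the bystander objects. The wrist force readings I took never passed a few newtons.

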